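# Pack the clamp and hold the glued ornament

## Task

The plaster hand's plinth has just been glued and stands in the clamping cradle against the dark wooden stop, but the sliding jaw is too short for it. Stand as many wooden shims from the rack as are needed, upright, in the gap between plinth and jaw, then slide the jaw along towards the hand by its red post until it closes firmly on the stack with its red pointer on the green strip. Finish while holding the jaw pressed there with the gripper, since its spring would open it again; leave the tin, the glue bottle and the bowl alone.

Things in the scene. Friction and masses are not known exactly. Their poses are not given: they have to be found in the camera images.
- cradle: Fixed plywood base plate 90 mm (own x) by 360 mm (own y), 12 mm thick; hand, stop and shims stand on it. Origin: centre of its underside, at table height. The jaw slides along its own +y towards the hand. A green strip 16 mm long lies on it, centred at own x = 37, y = -45 mm.
- jaw: Sliding jaw, axes as the cradle's. Origin: centre of the lower edge of its pressing face (looks to +y), 12 mm above the table. Face board 40 mm wide (x), y -14 to 0, 55 mm tall; behind it a carriage 36 mm wide, 25 mm high, back to y = -80. Red post to grip or push: 20 (x) by 24 mm (y), centred at x 0, y -50, 24 to 84 mm above the origin. Red pointer (seen only) at y = -25 on the +x side.
- slide (a joint): How far the jaw has slid towards the hand, m: 0 fully open (where its spring keeps it), 0.08 the end of its track. The pointer is on the green strip from 0.047 to 0.063 (middle 0.055). A light spring pushes it back open, 1.6 N at 0 rising to 3.2 N at 0.08, plus 0.4 N friction.
- plinth: Plaster hand, thumb up, on a plinth; loose, 0.36-0.54 kg. Origin: centre of the plinth's underside, axes as the cradle's. Plinth 40 (x) by 90 (y) by 40 mm tall: face y = -45 is towards the jaw, y = +45 touches the stop. Fist over y 2 to 42, x within 35, thumb 160 mm high. With the pointer mid-strip the jaw-to-plinth gap is 23 to 42 mm, differing each time: two or three shims.
- stop: Fixed dark-wood stop block 70 mm (x) by 30 mm (y) by 45 mm tall with two brass screw heads, behind the hand; origin: centre of its underside. Set at another place along the cradle each time.
- rack: Fixed dark-wood rack 40 mm (own x) by 152 mm (own y), 30 mm tall, four slots across it, 16 mm wide, 38 mm apart along y, floor 8 mm above the table; origin: centre of its underside. The shims' own axes are the rack's; they stick out 8 mm beyond it on both x sides, where fingers can take them from above.
- shim1: A light-wood packing shim, a plate 56 mm wide (own x), 12 mm thick (own y), 64 mm tall (own z), 35 g, alike with the other three. Origin: centre of its underside. It starts upright in a slot of the rack.
- shim2: A light-wood packing shim, a plate 56 mm wide (own x), 12 mm thick (own y), 64 mm tall (own z), 35 g, alike with the other three. Origin: centre of its underside. It starts upright in a slot of the rack.
- shim3: A light-wood packing shim, a plate 56 mm wide (own x), 12 mm thick (own y), 64 mm tall (own z), 35 g, alike with the other three. Origin: centre of its underside. It starts upright in a slot of the rack.
- shim4: A light-wood packing shim, a plate 56 mm wide (own x), 12 mm thick (own y), 64 mm tall (own z), 35 g, alike with the other three. Origin: centre of its underside. It starts upright in a slot of the rack.
- tin: Bystander: flat round blue tin, 60 mm across, 22 mm tall; origin: centre of underside.
- glue: Bystander: white glue bottle, 40 mm across, 100 mm tall, red cap; origin: centre of underside.
- bowl: Bystander: white ceramic bowl, 90 mm across, 50 mm tall; origin: centre of underside.
There are look-alikes about, which are no part of the job. Leave any pink, purple or turquoise look-alike of the shim1 alone.

How it is judged:
By the outcome, as a careful person would: the job done as asked, in the order asked, and still so for the second after the job is handed in, while the arm keeps its last pose, push and grip.
It also fails if it takes over 72 s, if anything falls off the work surface, if the arm or the gripper's body presses on something with over 40 N, if the wrist force passes 120 N, or if a joint passes its speed limit or range.

## Robot

A 6-joint arm with a two-finger parallel gripper is mounted at the origin on the work surface. World frame = base frame: x ahead of the robot, y to its left, z up, the work surface at z = 0. Lengths are in m, angles in rad, forces in N, time in s.
With the tool pointing down it reaches from about 0.325 to 0.75 m from the base axis. Payload 7.6 kg.
Tool frame: the origin (TCP) lies at the very end of the fingers, on their centre line; the grasp point (between the pads) lies 19 mm behind it; z points along the fingers, y is the line along which they close (so a half turn about z gives the same grasp; the last joint's range is limited). The gripper opens to 85 mm and grips with 20 to 120 N. Pads are 22 mm wide; open, the fingers measure 114 mm over their backs; the gripper's body (76 mm by 85 mm) begins 54 mm behind the grasp point. The pads swing forward as they close: fully open they stand 13 mm farther back than shut.
Start: joints at [1.033, 0.052, 1.401, -0, 1.689, -0.07], TCP at [0.237, 0.469, 0.231] pointing down, gripper open.
Joint ranges: [-2.9, 2.9], [-0.91, 2.17], [0.12, 2.37], [-1.06, 4.2], [0.26, 2.73], [-2.93, 2.93]. Speed limits (rad/s): [2.57, 2.57, 3.01, 3.14, 3.14, 3.14].

## Interface

Orientations are given as a 3x3 rotation matrix whose columns are the frame's x, y, z axes.
In Python, from rig import * gives the robot as it stands. The module is installed in compiled form; this text tells all that it offers.
- The arm moves only by the tool servo_tool, never from a script. Its arguments are lists of equal length, an entry for each row: "slide": the shift along the world's x, y, z in units of 25 mm (1.0 is 25 mm), a list of three; "delta_rot": the turn, a rotation vector about the world's x, y, z in units of 6 degrees (1.0 is 6 degrees), a list of three; "hand": the finger opening in mm, from 0 to 85.4. A call has 1 to 20 rows; each row is the pose to reach, as a shift and turn from the pose commanded when the call began; what a row does not reach only later rows make up. A row lasts 1/12 s, in which the tool goes at most 41.7 mm and 7.16 degrees, less where a joint would pass 70% of its speed; a pose out of reach is approached as far as the arm can. A call with a gripper value outside its range is refused whole. The fingers move at their own pace and stop on an object; the grip force is fixed at half the most. Time passes only in rows, so rows that repeat a pose let the fingers close. It gives the time, the measured TCP pose, the force, the opening and the grip force at its end, in the units of the state.
- get_state(): the state, without advancing time (a new reading comes with each control period).
- snapshot(name): name is "side" or "top" or "wrist"; returns a dict with "color" (480x640x3 uint8, red, green, blue), "fx", "fy", "cx", "cy" (pixels), "k1" (the pictures are not rectified: a ray, as slopes to the right and down, at radius r is drawn at 1 + k1 r^2 times it, then the intrinsics apply), "position" and "attitude" of the camera in the world. Camera axes: x right, y up, looking along -z (the intrinsics and any distortion apply to the point x, -y, -z); pixel columns grow to the right and rows downward; lengths in m; the calibration is good to about 2 mm. A picture is of the moment at which its call begins. There is no depth.
- hand_in(): hands the job in; it is judged then, once.
Trained networks look in a picture, given as the dict that the camera call returned (one of the last four; its "shot" number tells which), for a name from the list of things; names that differ only in an ending like _2 or _b are one class to them, and where a whole thing is asked for, a point or a joint stands for the part that bears it (a point fixed in the world has none). Each returns a list of dicts, best first, with "confidence" (0 to 1); they miss things now and then, are a little off and sometimes report something else, mostly with a low value. They report only what shows in the picture. A call takes as long as a camera call. They do not tell look-alikes from the thing itself.
- masks_of(query, picture): "region" (480x640 bool, what is visible of it) and "box" ([left, top, right, bottom] in pixels, round what is visible of it).
The state is a dict: "clock": time; "joints": joint angles; "joint_velocities": joint speeds; "joint_efforts": joint torques, N m; "tool_pos": TCP position; "tcp_rot": TCP orientation; "wrist_force": force on the tool from outside, world axes, zero at the start; "torque": the same for the moment, N m; "grip_width": finger opening in m; "grip_force": force on a finger pad.
Only numpy, scipy, OpenCV 4.12 (cv2) and the standard library are available. Lean on these libraries where they do the work, as an engineer would, in place of code of your own. Each camera call takes 0.05 s, during which the arm holds its last target. There are 200 camera calls.

## Working session

There is one attempt and no reset: what is moved stays moved. The work goes in short steps, Python scripts to look and compute and a tool call to move; the robot and the scene stay as the last step left them, time stands still between calls to the robot, and variables do not carry over. Pictures are saved under pics/ and viewed, at most 11 in all, crops included, and the job is handed in when it is done.

Besides the shell and the picture viewer there is one more tool, called after ">>>" as a command line: name --argument value ..., lists and objects as JSON in quotes. servo_tool: Moves the arm, as the interface text tells. Its arguments: {"type":"object","properties":{"slide":{"type":"array"},"delta_rot":{"type":"array"},"hand":{"type":"array"}},"required":["slide","delta_rot","hand"]}

```bash
mkdir -p pics; cat > h.py <<'E'
from rig import *
import numpy as np, cv2
def ray(p,u,v):
    x=(u-p["cx"])/p["fx"]; y=(v-p["cy"])/p["fy"]
    d=np.array([x,y]); q=d.copy()
    for _ in range(20): q=d/(1+p["k1"]*(q@q))
    r=np.array(p["attitude"])@np.array([q[0],-q[1],-1.]); return np.array(p["position"]),r
def at(p,u,v,z):
    o,r=ray(p,u,v); return o+r*(z-o[2])/r[2]
def proj(p,X):
    c=np.array(p["attitude"]).T@(np.array(X)-np.array(p["position"]))
    x,y=c[0]/-c[2],-c[1]/-c[2]; f=1+p["k1"]*(x*x+y*y)
    return p["cx"]+p["fx"]*x*f,p["cy"]+p["fy"]*y*f
def save(p,n): cv2.imwrite(f"pics/{n}.png",p["color"][:,:,::-1])
E
python3 - <<'E'
from h import *
for n in("top","side"):
    p=snapshot(n); save(p,n+"1"); print(n,np.round(p["position"],3),np.round(p["attitude"],3).tolist(),p["fx"])
    for q in("cradle","jaw","plinth","stop","rack","shim1","tin","glue","bowl"):
        for m in masks_of(q,p)[:6]:
            if m["confidence"]>.3: print(q,round(m["confidence"],2),np.round(m["box"]).astype(int).tolist())
E
```

```text
top [ 0.4   -0.037  0.897] [[0.008, 0.99, -0.14], [-1.0, 0.01, 0.012], [0.013, 0.14, 0.99]] 435.77283277450033
cradle 0.67 [251, 185, 426, 247]
jaw 0.55 [372, 189, 414, 220]
plinth 0.56 [283, 189, 331, 227]
stop 0.83 [272, 201, 288, 239]
rack 0.94 [131, 222, 201, 262]
rack 0.58 [118, 234, 140, 263]
shim1 0.96 [115, 231, 139, 260]
shim1 0.92 [193, 151, 206, 192]
shim1 0.9 [134, 223, 159, 252]
shim1 0.87 [172, 213, 192, 249]
shim1 0.79 [145, 284, 177, 310]
shim1 0.74 [153, 218, 177, 249]
tin 0.57 [279, 116, 311, 144]
glue 0.69 [163, 100, 195, 136]
bowl 0.82 [466, 309, 514, 362]
bowl 0.68 [372, 189, 413, 220]
side [-0.083 -0.618  0.716] [[0.684, 0.446, -0.578], [-0.73, 0.427, -0.534], [0.009, 0.787, 0.617]] 499.99326188112013
cradle 0.86 [271, 215, 430, 297]
jaw 0.78 [376, 236, 415, 280]
plinth 0.75 [303, 177, 343, 250]
plinth 0.6 [374, 235, 415, 281]
stop 0.64 [288, 206, 308, 235]
rack 0.76 [191, 183, 249, 210]
shim1 0.97 [215, 219, 242, 243]
shim1 0.88 [206, 165, 222, 200]
shim1 0.83 [219, 168, 238, 204]
shim1 0.81 [192, 165, 207, 198]
shim1 0.81 [273, 163, 292, 194]
shim1 0.77 [233, 174, 248, 207]
tin 0.61 [354, 194, 377, 210]
glue 0.91 [295, 131, 311, 169]
bowl 0.81 [363, 355, 419, 410]
```

```bash
python3 - <<'E'
import cv2
a=cv2.imread("pics/top1.png")[90:320,100:440]; cv2.imwrite("pics/top1c.png",cv2.resize(a,(800,541),interpolation=cv2.INTER_CUBIC))
E
```

```text
(no output)
```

View pics/top1c.png

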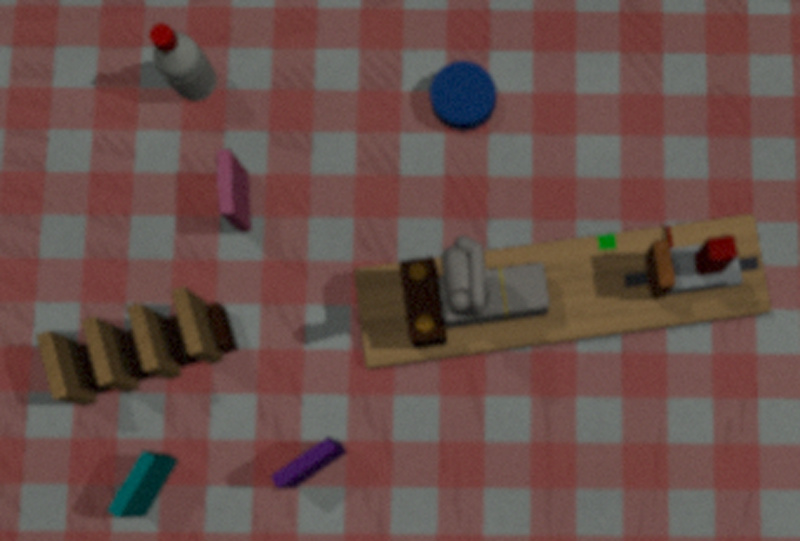

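The top view shows the rack at the left with four shims. The cradle is at the right, with the jaw open (post at crop ~(716,255)), the plinth face at crop x≈548, and the stop at crop x≈420. Next I fit the poses from masks and corners.

```bash
cat >> h.py <<'E'
from scipy.optimize import minimize
def box(p,T,lo,hi):
    x,y,a=T; c,s=np.cos(a),np.sin(a); m=np.zeros((480*4,640*4),np.uint8)
    P=[proj(p,(x+c*X-s*Y,y+s*X+c*Y,Z)) for X in(lo[0],hi[0]) for Y in(lo[1],hi[1]) for Z in(lo[2],hi[2])]
    h=cv2.convexHull((np.array(P,np.float32)*4+1.5).round().astype(np.int32)); cv2.fillConvexPoly(m,h,1)
    return cv2.resize(m.astype(np.float32),(640,480),interpolation=cv2.INTER_AREA)
def fit(obs,T0,lo,hi):
    def f(T):
        s=0
        for p,r in obs:
            b=box(p,T,lo,hi); s+=1-np.minimum(b,r).sum()/np.maximum(b,r).sum()
        return s
    return minimize(f,T0,method="Nelder-Mead",options=dict(initial_simplex=np.array([T0]*4)+np.vstack([np.zeros(3),np.diag([.01,.01,.1])]),xatol=2e-4,fatol=1e-4))
E
python3 - <<'E'
from h import *
t=snapshot("top"); s=snapshot("side")
C=[at(t,100+u/2.353,90+v/2.353,.012)[:2] for u,v in((357,268),(753,217),(770,312),(370,366))]
c=np.mean(C,0); d=C[0]-C[1]+C[3]-C[2]; yaw=np.arctan2(-d[0],d[1]); print("cradle corners",np.round(C,3).tolist(),c,yaw)
mt=masks_of("cradle",t)[0]["region"].astype(float)
S=lambda p:[m for m in masks_of("shim1",p) if m["confidence"]>.3]
tm,sm=S(t),S(s)
def cls(p,m):
    h=cv2.cvtColor(p["color"],cv2.COLOR_RGB2HSV)[m["region"]]; return np.median(h,0)
for m in sm: m["c"]=cls(s,m)
for m in tm:
    if not 8<cls(t,m)[0]<25: print("skip",m["box"],cls(t,m)); continue
    b=m["box"]; x0=at(t,(b[0]+b[2])/2,(b[1]+b[3])/2,.04)
    best=None
    for k in sm:
        u=proj(s,(*x0[:2],.04)); bb=k["box"]; e=np.hypot(u[0]-(bb[0]+bb[2])/2,u[1]-(bb[1]+bb[3])/2)
        if best is None or e<best[0]: best=(e,k)
    r=fit([(t,m["region"].astype(float))],[x0[0],x0[1],yaw+.2],(-.028,-.006,.008),(.028,.006,.072))
    r2=fit([(s,best[1]["region"].astype(float))],r.x,(-.028,-.006,.008),(.028,.006,.072))
    print("shim",np.round(m["box"]),r.x.round(4),round(r.fun,2),"side",r2.x.round(4),round(r2.fun,2),best[0].round(1))
# cradle yaw-based things
for n,u,v,z in(("plinth face mid top",548,278,.052),("stop left mid",403,300,.057),("green",607,242,.012),("post top",722,250,.096),("jaw face top L",650,266,.067)):
    X=at(t,100+u/2.353,90+v/2.353,z)[:2]-c; R=np.array([[np.cos(yaw),-np.sin(yaw)],[np.sin(yaw),np.cos(yaw)]])
    print(n,(X@R).round(4),(X+c).round(4))
E
```

```text
cradle corners [[0.599, 0.093], [0.65, -0.258], [0.564, -0.271], [0.512, 0.079]] [ 0.58136392 -0.08887535] 0.14462052839253864
skip [144.6, 282.8, 179.5, 311.2] [ 90. 255.  56.]
shim [135. 226. 159. 256.] [0.517  0.2961 0.3802] 0.15 side [0.5197 0.2951 0.4348] 0.34 1.0
shim [171. 214. 191. 247.] [0.54   0.2225 0.3437] 0.16 side [0.5442 0.222  0.3155] 0.16 3.8
shim [154. 219. 178. 252.] [0.5281 0.2583 0.3443] 0.08 side [0.5272 0.2578 0.4332] 0.18 0.7
shim [118. 230. 140. 260.] [0.5038 0.3309 0.3745] 0.16 side [0.5064 0.3312 0.4393] 0.27 2.6
skip [192.7, 150.7, 208.9, 192.2] [170. 121.  81.]
skip [213.9, 275.9, 246.5, 297.4] [140. 175.  79.]
plinth face mid top [0.0043 0.0152] [ 0.5835 -0.0732]
stop left mid [0.0008 0.1379] [0.5623 0.0477]
green [ 0.038  -0.0442] [ 0.6253 -0.1271]
post top [-0.0007 -0.1234] [ 0.5985 -0.2111]
jaw face top L [ 0.    -0.069] [ 0.5913 -0.1571]
```

Three shims are needed: the plinth face is at own y≈+0.016, so the mid-strip gap is about 36 mm. The rack yaw is about 0.322 and the cradle yaw about 0.145.

```bash
python3 - <<'E'
from h import *
s=get_state(); print(np.round(s["tcp_rot"],3).tolist(),np.round(s["tool_pos"],4),s["clock"],s["grip_width"],s["wrist_force"])
R=np.array(s["tcp_rot"]); print("yaw y-axis",np.degrees(np.arctan2(R[1,1],R[0,1])))
p=snapshot("wrist"); print(p["position"],np.round(R.T@(np.array(p["position"])-s["tool_pos"]),3),(R.T@np.array(p["attitude"])).round(2).tolist())
E
```

```text
[[-0.893, 0.451, 0.0], [0.451, 0.893, 0.0], [-0.0, 0.0, -1.0]] [0.2367 0.4686 0.2313] 1.25 0.08524606293747024 [ 0.72658228 -0.67157384 -0.73481975]
yaw y-axis 63.19582587040108
[0.17576814 0.49878455 0.37341352] [ 0.068 -0.001 -0.142] [[0.0, 0.96, 0.27], [1.0, -0.0, -0.0], [-0.0, 0.27, -0.96]]
```

>>> servo_tool --slide '[[11.73, -8.74, -3.25], [11.73, -8.74, -3.25], [11.73, -8.74, -3.25], [11.73, -8.74, -3.25], [11.73, -8.74, -3.25], [11.73, -8.74, -3.25], [11.73, -8.74, -3.25], [11.73, -8.74, -3.25], [11.73, -8.74, -3.25], [11.73, -8.74, -3.25], [11.73, -8.74, -3.25], [11.73, -8.74, -3.25], [11.73, -8.74, -3.25], [11.73, -8.74, -3.25]]' --delta_rot '[[0, 0, -7.45], [0, 0, -7.45], [0, 0, -7.45], [0, 0, -7.45], [0, 0, -7.45], [0, 0, -7.45], [0, 0, -7.45], [0, 0, -7.45], [0, 0, -7.45], [0, 0, -7.45], [0, 0, -7.45], [0, 0, -7.45], [0, 0, -7.45], [0, 0, -7.45]]' --hand '[80, 80, 80, 80, 80, 80, 80, 80, 80, 80, 80, 80, 80, 80]'

```text
clock: 2.47
tool_pos: [0.5293, 0.2513, 0.1508]
tcp_rot: [[-0.319, 0.948, 0.001], [0.948, 0.319, 0.001], [0.0, 0.001, -1.0]]
wrist_force: [0.5, -0.4, 0.3]
grip_width: 0.0797
grip_force: 0.0
```

```bash
python3 - <<'E'
from h import *
s=get_state(); R=np.array(s["tcp_rot"]); print(np.round(s["tool_pos"],4),s["clock"],np.degrees(np.arctan2(R[1,1],R[0,1])),np.round(R[:,2],3))
p=snapshot("wrist"); save(p,"w1")
for m in masks_of("shim1",p):
    if m["confidence"]>.3:
        b=m["box"]; x0=at(p,(b[0]+b[2])/2,(b[1]+b[3])/2,.05)
        r=fit([(p,m["region"].astype(float))],[x0[0],x0[1],.32],(-.028,-.006,.008),(.028,.006,.072))
        print(np.round(b),r.x.round(4),round(r.fun,2))
E
```

```text
[0.5293 0.2513 0.1508] 2.4667 18.603109559207315 [ 0.001  0.001 -1.   ]
[276. 258. 371. 312.] [0.5435 0.2216 0.3214] 0.1
[ 79. 122. 196. 205.] [ 0.4147  0.2644 -0.4342] 0.1
[272. 156. 377. 187.] [0.5178 0.2936 0.3291] 0.04
[267.  89. 377. 116.] [0.506  0.3294 0.332 ] 0.05
[ 88. 298. 155. 370.] [0.4206 0.14   0.8343] 0.42
[271. 208. 373. 249.] [0.5295 0.2575 0.3406] 0.11
[420. 323. 428. 348.] [ 0.6253  0.2062 -0.7412] 0.93
```

View pics/w1.png

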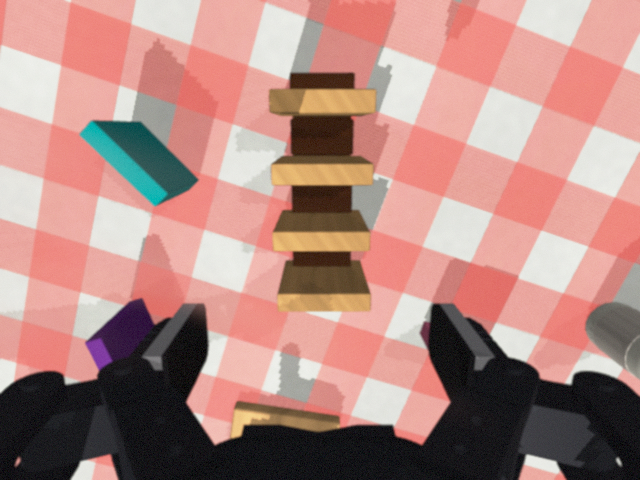

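Three shims sit in line at rows ~300, 240 and 175, with a fourth at 100. I take the nearest one first.

>>> servo_tool --slide '[[0.52, -1.18, -1.5], [0.52, -1.18, -2], [0.52, -1.18, -3.5], [0.52, -1.18, -5], [0.52, -1.18, -5], [0.52, -1.18, -5], [0.52, -1.18, -5], [0.52, -1.18, -5], [0.52, -1.18, -5], [0.52, -1.18, -5], [0.52, -1.18, -5], [0.52, -1.18, -5], [0.52, -1.18, -5]]' --delta_rot '[[0, 0, 0], [0, 0, 0], [0, 0, 0], [0, 0, 0], [0, 0, 0], [0, 0, 0], [0, 0, 0], [0, 0, 0], [0, 0, 0], [0, 0, 0], [0, 0, 0], [0, 0, 0], [0, 0, 0]]' --hand '[80, 80, 80, 80, 80, 80, 50, 50, 50, 50, 50, 50, 50]'

```text
clock: 3.65
tool_pos: [0.5449, 0.2215, 0.0289]
tcp_rot: [[-0.318, 0.948, 0.006], [0.948, 0.318, 0.002], [0.0, 0.006, -1.0]]
wrist_force: [-0.6, 0.3, 6.6]
grip_width: 0.0555
grip_force: 63.6
```

>>> servo_tool --slide '[[0, 0, 0.5], [0, 0, 1.5], [0, 0, 3], [0, 0, 4.5], [0, 0, 6], [0, 0, 7.5], [0, 0, 8.4], [0.2, -1.5, 8.4], [0.4, -3, 8.4], [1.64, -12.97, 8.4], [1.64, -12.97, 8.4], [1.64, -12.97, 8.4], [1.64, -12.97, 8.4], [1.64, -12.97, 8.4], [1.64, -12.97, 8.4], [1.64, -12.97, 8.4], [1.64, -12.97, 8.4], [1.64, -12.97, 8.4], [1.64, -12.97, 8.4], [1.64, -12.97, 8.4]]' --delta_rot '[[0, 0, 0], [0, 0, 0], [0, 0, 0], [0, 0, 0], [0, 0, 0], [0, 0, 0], [0, 0, 0], [0, 0, -0.5], [0, 0, -1], [0, 0, -1.72], [0, 0, -1.72], [0, 0, -1.72], [0, 0, -1.72], [0, 0, -1.72], [0, 0, -1.72], [0, 0, -1.72], [0, 0, -1.72], [0, 0, -1.72], [0, 0, -1.72], [0, 0, -1.72]]' --hand '[50, 50, 50, 50, 50, 50, 50, 50, 50, 50, 50, 50, 50, 50, 50, 50, 50, 50, 50, 50]'

```text
clock: 5.32
tool_pos: [0.584, -0.1022, 0.2358]
tcp_rot: [[-0.144, 0.99, 0.001], [0.99, 0.144, -0.0], [-0.0, 0.001, -1.0]]
wrist_force: [0.6, 0.1, -0.0]
grip_width: 0.0553
grip_force: 63.4
```

```bash
python3 - <<'E'
from h import *
s=get_state(); R=np.array(s["tcp_rot"]); print(np.round(s["tool_pos"],4),s["clock"],np.degrees(np.arctan2(R[1,1],R[0,1])),np.round(s["wrist_force"],1),s["joints"])
p=snapshot("wrist"); save(p,"w2"); q=snapshot("side"); 
cv2.imwrite("pics/s2.png",cv2.resize(q["color"][150:320,200:440,::-1],(800,567),interpolation=cv2.INTER_CUBIC))
E
```

```text
[ 0.584  -0.1022  0.2358] 5.3167 8.291626132843842 [ 0.6  0.1 -0. ] [-2.35627581e-01  2.43489361e-01  1.18096132e+00  1.76553439e-04
  1.71625953e+00 -3.80318015e-01]
```

View pics/w2.png

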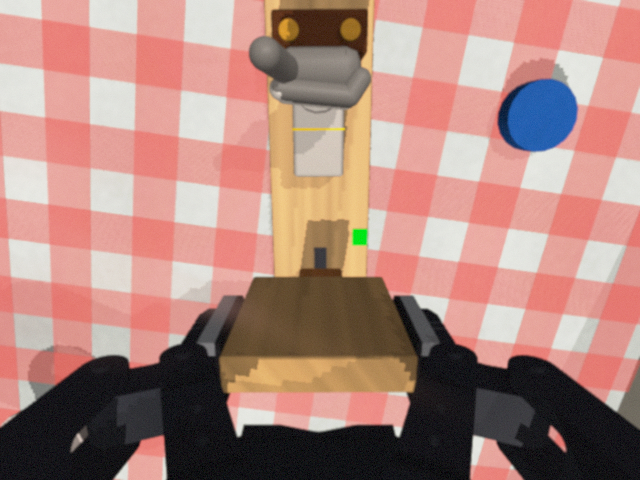

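View pics/s2.png

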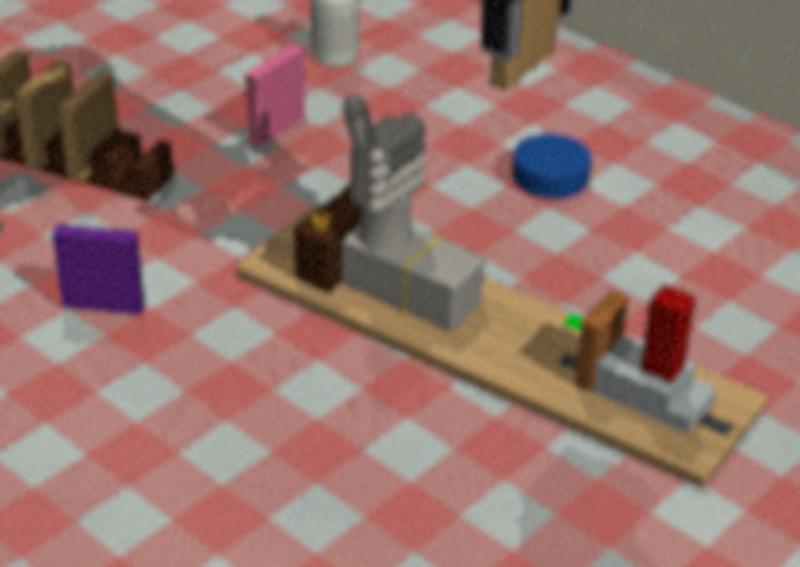

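The wrist view shows the plinth's front edge at row 176, the green strip at (360,237) and the jaw board top at row ~270. The shim is held upright. In the side view everything stands undisturbed.

```bash
python3 - <<'E'
from h import *
p=snapshot("wrist"); s=get_state(); T=np.array(s["tool_pos"]); R=np.array(s["tcp_rot"]); c=np.array([.5814,-.0889]); a=.1446
Q=np.array([[np.cos(a),-np.sin(a)],[np.sin(a),np.cos(a)]])
print("tcp own",(T[:2]-c)@Q)
for n,u,v,z in(("plinth L",294,176,.052),("plinth R",343,176,.052),("green",360,237,.012),("jawtop L",301,270,.067),("jawtop R",341,270,.067),("cradL",274,250,.012),("cradR",368,250,.012),("stopfarL",272,10,.057),("stopfarR",367,10,.057)):
    X=at(p,u,v,z)[:2]; print(n,((X-c)@Q).round(4))
# held shim: near-top edge v=388 row, upper = bottom edge far row 278
m=[m for m in masks_of("shim1",p) if m["confidence"]>.3]
for k in m: print(k["box"],k["confidence"])
cam=np.array(p["position"]);A=np.array(p["attitude"])
for dy in(-.006,-.003,0,.003,.006):
  for zz in(-.02,-.016,-.012):
    X=T+R@np.array([dy+.006,0,-zz-0]);
    b=proj(p,T+R@np.array([dy+.006,.028,-zz])) # lower front edge
    t=proj(p,T+R@np.array([dy+.006,.028,-zz-.064])); t2=proj(p,T+R@np.array([dy-.006,.028,-zz-.064]))
    print(dy,zz,np.round(b,0),np.round(t,0),np.round(t2,0))
E
```

```text
tcp own [ 0.00061819 -0.0139599 ]
plinth L [-0.0176  0.0168]
plinth R [0.0217 0.0168]
green [ 0.0411 -0.0447]
jawtop L [-0.0122 -0.0578]
jawtop R [ 0.0204 -0.0577]
cradL [-0.0399 -0.0575]
cradR [ 0.0491 -0.0575]
stopfarL [-0.0312  0.1348]
stopfarR [0.0364 0.1349]
[221.2, 273.5, 415.5, 392.9] 0.86
-0.006 -0.02 [381. 291.] [415. 380.] [412. 416.]
-0.006 -0.016 [382. 295.] [418. 389.] [415. 426.]
-0.006 -0.012 [384. 299.] [422. 399.] [419. 437.]
-0.003 -0.02 [381. 285.] [416. 371.] [413. 408.]
-0.003 -0.016 [383. 288.] [419. 380.] [416. 417.]
-0.003 -0.012 [384. 292.] [423. 389.] [420. 427.]
0 -0.02 [381. 278.] [417. 361.] [414. 399.]
0 -0.016 [383. 282.] [420. 370.] [417. 408.]
0 -0.012 [384. 285.] [424. 379.] [420. 418.]
0.003 -0.02 [382. 272.] [417. 352.] [414. 389.]
0.003 -0.016 [383. 275.] [421. 360.] [418. 399.]
0.003 -0.012 [385. 278.] [425. 369.] [421. 408.]
0.006 -0.02 [382. 265.] [418. 342.] [415. 380.]
0.006 -0.016 [383. 268.] [422. 350.] [418. 389.]
0.006 -0.012 [385. 271.] [426. 358.] [422. 399.]
```

>>> servo_tool --slide '[[0.12, 0, -1.5], [0.12, 0, -3], [0.12, 0, -4.5], [0.12, 0, -6], [0.12, 0, -7.2], [0.12, 0, -7.8], [0.12, 0, -8.1], [0.12, 0, -8.1], [0.12, 0, -8.1]]' --delta_rot '[[0, 0, 0], [0, 0, 0], [0, 0, 0], [0, 0, 0], [0, 0, 0], [0, 0, 0], [0, 0, 0], [0, 0, 0], [0, 0, 0]]' --hand '[50, 50, 50, 50, 50, 50, 50, 50, 50]'

```text
clock: 6.27
tool_pos: [0.5873, -0.1034, 0.0331]
tcp_rot: [[-0.143, 0.99, 0.001], [0.99, 0.143, -0.0], [-0.0, 0.001, -1.0]]
wrist_force: [0.6, -0.4, 0.5]
grip_width: 0.0555
grip_force: 63.6
```

>>> servo_tool --slide '[[0, 0, -0.04], [0, 0, -0.04], [0, 0, -0.04], [0, 0, -0.04], [0, 0, 1.5], [0, 0, 3], [0, 0, 4.6], [0, 0, 6.2], [0, 0, 7.6], [-0.2, 1.5, 7.6], [-2.21, 14.48, 7.6], [-2.21, 14.48, 7.6], [-2.21, 14.48, 7.6], [-2.21, 14.48, 7.6], [-2.21, 14.48, 7.6], [-2.21, 14.48, 7.6], [-2.21, 14.48, 7.6], [-2.21, 14.48, 7.6], [-2.21, 14.48, 6], [-2.21, 14.48, 4.5]]' --delta_rot '[[0, 0, 0], [0, 0, 0], [0, 0, 0], [0, 0, 0], [0, 0, 0], [0, 0, 0], [0, 0, 0], [0, 0, 0], [0, 0, 0], [0, 0, 0.5], [0, 0, 1.77], [0, 0, 1.77], [0, 0, 1.77], [0, 0, 1.77], [0, 0, 1.77], [0, 0, 1.77], [0, 0, 1.77], [0, 0, 1.77], [0, 0, 1.77], [0, 0, 1.77]]' --hand '[50, 50, 78, 78, 78, 78, 78, 78, 78, 78, 78, 78, 78, 78, 78, 78, 78, 78, 78, 78]'

```text
clock: 7.93
tool_pos: [0.5322, 0.2613, 0.1462]
tcp_rot: [[-0.326, 0.945, 0.006], [0.945, 0.326, 0.002], [0.0, 0.006, -1.0]]
wrist_force: [0.7, -0.6, -1.4]
grip_width: 0.0781
grip_force: 0.0
```

```bash
python3 - <<'E'
from h import *
q=snapshot("side"); p=snapshot("wrist")
a=cv2.resize(q["color"][180:300,270:430,::-1],(640,480),interpolation=cv2.INTER_CUBIC)
cv2.imwrite("pics/s3.png",cv2.resize(np.hstack([a,p["color"][:,:,::-1]]),(800,300)))
E
```

```text
(no output)
```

View pics/s3.png

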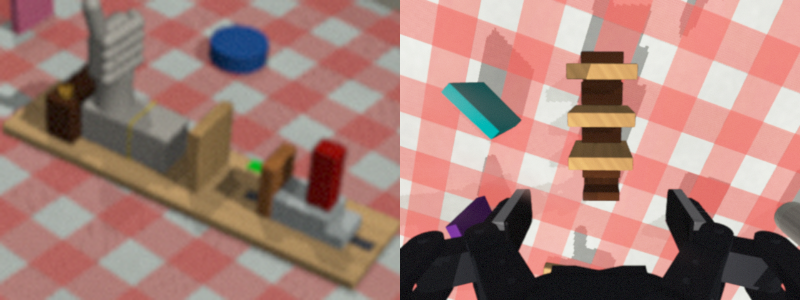

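The first shim stands upright in front of the plinth, and the gripper is centred over the second (side shim ~(208,145), wrist shim ~(600,155)).

>>> servo_tool --slide '[[0, 0, -1], [0, 0, -2.5], [0, 0, -4], [0, 0, -4.72], [0, 0, -4.72], [0, 0, -4.72], [0, 0, -4.72], [0, 0, -4.72], [0, 0, -4.72], [0, 0, -4.72], [0, 0, -4.72], [0, 0, -4.72]]' --delta_rot '[[0, 0, 0], [0, 0, 0], [0, 0, 0], [0, 0, 0], [0, 0, 0], [0, 0, 0], [0, 0, 0], [0, 0, 0], [0, 0, 0], [0, 0, 0], [0, 0, 0], [0, 0, 0]]' --hand '[78, 78, 78, 78, 78, 50, 50, 50, 50, 50, 50, 50]'

```text
clock: 9.03
tool_pos: [0.5338, 0.2591, 0.0308]
tcp_rot: [[-0.322, 0.947, 0.006], [0.947, 0.322, 0.002], [0.0, 0.006, -1.0]]
wrist_force: [0.8, -0.1, 6.4]
grip_width: 0.0552
grip_force: 63.8
```

>>> servo_tool --slide '[[0, 0, 0.5], [0, 0, 1.5], [0, 0, 3], [0, 0, 4.5], [0, 0, 6], [0, 0, 7.5], [0, 0, 8.32], [0.2, -1.5, 8.32], [0.4, -3, 8.32], [2.3, -15.09, 8.32], [2.3, -15.09, 8.32], [2.3, -15.09, 8.32], [2.3, -15.09, 8.32], [2.3, -15.09, 8.32], [2.3, -15.09, 8.32], [2.3, -15.09, 8.32], [2.3, -15.09, 8.32], [2.3, -15.09, 8.32], [2.3, -15.09, 8.32], [2.3, -15.09, 8.32]]' --delta_rot '[[0, 0, 0], [0, 0, 0], [0, 0, 0], [0, 0, 0], [0, 0, 0], [0, 0, 0], [0, 0, 0], [0, 0, -0.5], [0, 0, -1], [0, 0, -1.77], [0, 0, -1.77], [0, 0, -1.77], [0, 0, -1.77], [0, 0, -1.77], [0, 0, -1.77], [0, 0, -1.77], [0, 0, -1.77], [0, 0, -1.77], [0, 0, -1.77], [0, 0, -1.77]]' --hand '[50, 50, 50, 50, 50, 50, 50, 50, 50, 50, 50, 50, 50, 50, 50, 50, 50, 50, 50, 50]'

```text
clock: 10.7
tool_pos: [0.5892, -0.1177, 0.236]
tcp_rot: [[-0.143, 0.99, 0.001], [0.99, 0.143, 0.0], [0.0, 0.001, -1.0]]
wrist_force: [-0.1, -0.3, -0.3]
grip_width: 0.0548
grip_force: 63.4
```

```bash
python3 - <<'E'
from h import *
p=snapshot("wrist"); save(p,"w4"); s=get_state(); T=np.array(s["tool_pos"]); R=np.array(s["tcp_rot"])
cv2.imwrite("pics/w4.png",p["color"][100:430,150:490,::-1])
print(T.round(4))
for m in masks_of("shim1",p):
    if m["confidence"]>.3:
        b=m["box"]; print(np.round(b))
        if b[1]<270:
            x0=at(p,(b[0]+b[2])/2,(b[1]+b[3])/2,.05); r=fit([(p,m["region"].astype(float))],[x0[0],x0[1],.145],(-.028,-.006,.012),(.028,.006,.076)); X=r.x; print(X.round(4),r.fun)
            print("rel tool",R.T@np.array([X[0]-T[0],X[1]-T[1],0]))
for dy in(0,.001,.002,.004):
    print(dy,[round(proj(p,T+R@np.array([dy+a,.028,z]))[1]) for a,z in((.006,.022),(.006,-.042),(-.006,-.042))])
E
```

```text
[ 0.5893 -0.1173  0.2359]
[223. 278. 417. 391.]
[281. 182. 356. 210.]
[ 0.5878 -0.1026  0.1446] 0.060668096445051
rel tool [1.47896801e-02 6.69072465e-04 1.01126496e-06]
[293. 254. 361. 277.]
[ 0.603  -0.1578  0.1261] 0.4930684980469249
rel tool [-4.20623834e-02  7.79476275e-03  6.41673916e-06]
0 [275, 356, 393]
0.001 [273, 353, 390]
0.002 [271, 350, 387]
0.004 [267, 343, 381]
```

View pics/w4.png

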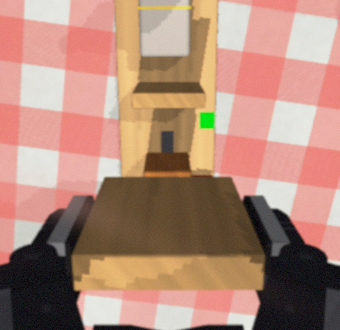

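The first shim stands 14.8 mm ahead of the tool at crop row ~95, so there is room for the second.

>>> servo_tool --slide '[[0, -0.05, -1.5], [0, -0.05, -3], [0, -0.05, -4.5], [0, -0.05, -6], [0, -0.05, -7.2], [0, -0.05, -7.8], [0, -0.05, -8.04], [0, -0.05, -8.04], [0, -0.05, -8.04]]' --delta_rot '[[0, 0, 0], [0, 0, 0], [0, 0, 0], [0, 0, 0], [0, 0, 0], [0, 0, 0], [0, 0, 0], [0, 0, 0], [0, 0, 0]]' --hand '[50, 50, 50, 50, 50, 50, 50, 50, 50]'

```text
clock: 11.55
tool_pos: [0.5895, -0.1188, 0.0346]
tcp_rot: [[-0.144, 0.99, 0.001], [0.99, 0.144, -0.0], [-0.0, 0.001, -1.0]]
wrist_force: [-0.2, 0.3, -0.4]
grip_width: 0.0548
grip_force: 63.8
```

>>> servo_tool --slide '[[0, 0, -0.04], [0, 0, -0.04], [0, 0, -0.04], [0, 0, -0.04], [0, 0, 1.5], [0, 0, 3], [0, 0, 4.6], [0, 0, 6.2], [0, 0, 7.6], [-0.2, 1.5, 7.6], [-2.78, 16.6, 7.6], [-2.78, 16.6, 7.6], [-2.78, 16.6, 7.6], [-2.78, 16.6, 7.6], [-2.78, 16.6, 7.6], [-2.78, 16.6, 7.6], [-2.78, 16.6, 7.6], [-2.78, 16.6, 7.6], [-2.78, 16.6, 7.6], [-2.78, 16.6, 6]]' --delta_rot '[[0, 0, 0], [0, 0, 0], [0, 0, 0], [0, 0, 0], [0, 0, 0], [0, 0, 0], [0, 0, 0], [0, 0, 0], [0, 0, 0], [0, 0, 0.5], [0, 0, 1.77], [0, 0, 1.77], [0, 0, 1.77], [0, 0, 1.77], [0, 0, 1.77], [0, 0, 1.77], [0, 0, 1.77], [0, 0, 1.77], [0, 0, 1.77], [0, 0, 1.77]]' --hand '[50, 50, 78, 78, 78, 78, 78, 78, 78, 78, 78, 78, 78, 78, 78, 78, 78, 78, 78, 78]'

```text
clock: 13.22
tool_pos: [0.5209, 0.302, 0.1922]
tcp_rot: [[-0.327, 0.945, 0.013], [0.945, 0.327, 0.009], [0.004, 0.015, -1.0]]
wrist_force: [1.2, 0.5, 1.8]
grip_width: 0.0779
grip_force: 0.0
```

```bash
python3 - <<'E'
from h import *
p=snapshot("wrist"); s=get_state(); T=np.array(s["tool_pos"]); R=np.array(s["tcp_rot"]); print(T)
for m in masks_of("shim1",p):
    b=m["box"]
    if m["confidence"]>.3 and 200<(b[0]+b[2])/2<430:
        x0=at(p,(b[0]+b[2])/2,(b[1]+b[3])/2,.05); r=fit([(p,m["region"].astype(float))],[x0[0],x0[1],.33],(-.028,-.006,.008),(.028,.006,.072)); X=r.x
        print(np.round(b),X.round(4),round(r.fun,2),"rel tool",(R.T@np.array([X[0]-T[0],X[1]-T[1],0])).round(4))
q=snapshot("side")
a=cv2.resize(q["color"][180:300,270:430,::-1],(640,480),interpolation=cv2.INTER_CUBIC)
cv2.imwrite("pics/s5.png",a)
E
```

```text
[0.51708558 0.29889682 0.17761368]
[392. 351. 446. 412.] [ 0.6491  0.2015 -0.5077] 0.36 rel tool [-0.1352  0.0929 -0.0005]
[265. 168. 350. 199.] [0.5056 0.3294 0.3276] 0.05 rel tool [ 0.0326 -0.0009  0.    ]
[266. 217. 347. 252.] [0.5179 0.2936 0.3303] 0.1 rel tool [-0.0052 -0.001   0.    ]
```

View pics/s5.png

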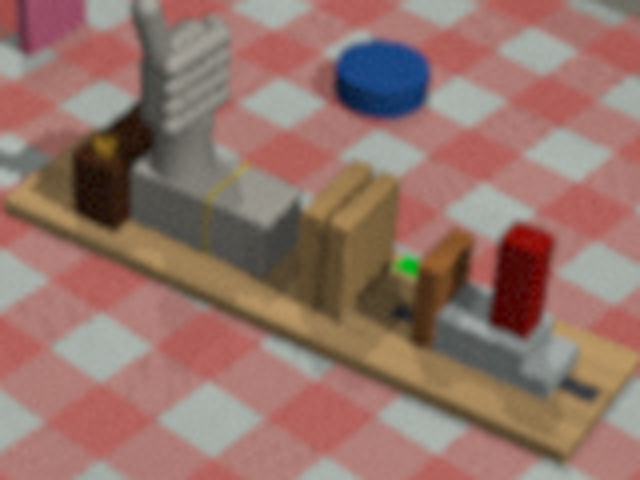

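Two shims now stand upright side by side (~(325,240) and (365,245)). I fetch the third.

>>> servo_tool --slide '[[0, 0, -0.5], [0, 0, -2], [0, 0, -3], [0, 0, -4.5], [0, 0, -6], [0, 0, -6.28], [0, 0, -6.28], [0, 0, -6.28], [0, 0, -6.28], [0, 0, -6.28], [0, 0, -6.28], [0, 0, -6.28], [0, 0, -6.28], [0, 0, -6.28]]' --delta_rot '[[0, 0, 0], [0, 0, 0], [0, 0, 0], [0, 0, 0], [0, 0, 0], [0, 0, 0], [0, 0, 0], [0, 0, 0], [0, 0, 0], [0, 0, 0], [0, 0, 0], [0, 0, 0], [0, 0, 0], [0, 0, 0]]' --hand '[78, 78, 78, 78, 78, 78, 78, 50, 50, 50, 50, 50, 50, 50]'

```text
clock: 14.53
tool_pos: [0.5219, 0.2957, 0.0311]
tcp_rot: [[-0.322, 0.947, 0.006], [0.947, 0.322, 0.003], [0.0, 0.007, -1.0]]
wrist_force: [0.7, -1.6, 6.6]
grip_width: 0.0554
grip_force: 63.8
```

>>> servo_tool --slide '[[0, 0, 0.5], [0, 0, 1.5], [0, 0, 3], [0, 0, 4.5], [0, 0, 6], [0, 0, 7.5], [0, 0, 8.32], [0.2, -1.5, 8.32], [0.4, -3, 8.32], [2.88, -17.25, 8.32], [2.88, -17.25, 8.32], [2.88, -17.25, 8.32], [2.88, -17.25, 8.32], [2.88, -17.25, 8.32], [2.88, -17.25, 8.32], [2.88, -17.25, 8.32], [2.88, -17.25, 8.32], [2.88, -17.25, 8.32], [2.88, -17.25, 8.32], [2.88, -17.25, 8.32]]' --delta_rot '[[0, 0, 0], [0, 0, 0], [0, 0, 0], [0, 0, 0], [0, 0, 0], [0, 0, 0], [0, 0, 0], [0, 0, -0.5], [0, 0, -1], [0, 0, -1.77], [0, 0, -1.77], [0, 0, -1.77], [0, 0, -1.77], [0, 0, -1.77], [0, 0, -1.77], [0, 0, -1.77], [0, 0, -1.77], [0, 0, -1.77], [0, 0, -1.77], [0, 0, -1.77]]' --hand '[50, 50, 50, 50, 50, 50, 50, 50, 50, 50, 50, 50, 50, 50, 50, 50, 50, 50, 50, 50]'

```text
clock: 16.2
tool_pos: [0.5916, -0.1378, 0.2364]
tcp_rot: [[-0.14, 0.99, 0.001], [0.99, 0.14, -0.0], [-0.0, 0.001, -1.0]]
wrist_force: [-0.4, 0.6, -0.2]
grip_width: 0.0553
grip_force: 63.4
```

```bash
python3 - <<'E'
from h import *
p=snapshot("wrist"); p=snapshot("wrist"); s=get_state(); T=np.array(s["tool_pos"]); R=np.array(s["tcp_rot"])
cv2.imwrite("pics/w6.png",p["color"][100:430,150:490,::-1])
print(T.round(4))
for m in masks_of("shim1",p):
    if m["confidence"]>.3:
        b=m["box"]; print(np.round(b))
        if b[1]<270:
            x0=at(p,(b[0]+b[2])/2,(b[1]+b[3])/2,.05); r=fit([(p,m["region"].astype(float))],[x0[0],x0[1],.145],(-.028,-.006,.012),(.028,.006,.076)); X=r.x; print(X.round(4),r.fun)
            print("rel tool",R.T@np.array([X[0]-T[0],X[1]-T[1],0]))
E
```

```text
[ 0.5917 -0.1356  0.2363]
[281. 157. 357. 185.]
[ 0.5885 -0.1027  0.1571] 0.047285714285714264
rel tool [ 3.30072867e-02  1.51229944e-03 -3.65014792e-06]
[224. 279. 412. 390.]
[284. 184. 355. 206.]
[ 0.5902 -0.1196  0.1343] 0.20353165974830334
rel tool [ 1.60302946e-02  7.96809347e-04 -1.68432669e-06]
```

View pics/w6.png

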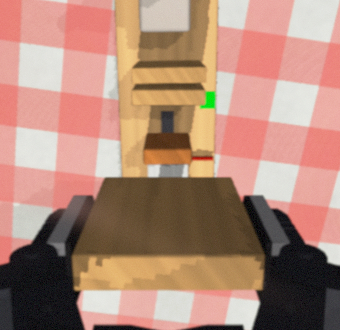

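Two shims stand at crop rows ~70 and ~92, with clear space between them and the jaw board at row ~145. I lower the third.

>>> servo_tool --slide '[[0, 0, -1.5], [0, 0, -3], [0, 0, -4.5], [0, 0, -6], [0, 0, -7.2], [0, 0, -7.8], [0, 0, -8.04], [0, 0, -8.04], [0, 0, -8.04]]' --delta_rot '[[0, 0, 0], [0, 0, 0], [0, 0, 0], [0, 0, 0], [0, 0, 0], [0, 0, 0], [0, 0, 0], [0, 0, 0], [0, 0, 0]]' --hand '[50, 50, 50, 50, 50, 50, 50, 50, 50]'

```text
clock: 17.1
tool_pos: [0.5921, -0.135, 0.0349]
tcp_rot: [[-0.144, 0.99, 0.001], [0.99, 0.144, -0.0], [-0.0, 0.001, -1.0]]
wrist_force: [-0.1, 0.7, 0.1]
grip_width: 0.0553
grip_force: 64.6
```

>>> servo_tool --slide '[[0, 0, -0.03], [0, 0, -0.03], [0, 0, -0.03], [0, 0, -0.03], [0, 0, 1.5], [0, 0, 3], [0, 0, 4.5], [0.1, -1, 5.44], [0.43, -3.04, 5.44], [0.43, -3.04, 5.44], [0.43, -3.04, 5.44], [0.43, -3.04, 5.44], [0.43, -3.04, 5.44]]' --delta_rot '[[0, 0, 0], [0, 0, 0], [0, 0, 0], [0, 0, 0], [0, 0, 0], [0, 0, 0], [0, 0, 0], [0, 0, 0], [0, 0, 0], [0, 0, 0], [0, 0, 0], [0, 0, 0], [0, 0, 0]]' --hand '[50, 50, 78, 78, 78, 78, 78, 78, 60, 60, 60, 60, 60]'

```text
clock: 18.18
tool_pos: [0.6022, -0.2115, 0.1692]
tcp_rot: [[-0.143, 0.99, -0.001], [0.99, 0.143, 0.001], [0.001, -0.001, -1.0]]
wrist_force: [-0.6, 0.1, 0.2]
grip_width: 0.0599
grip_force: 0.0
```

```bash
python3 - <<'E'
from h import *
p=snapshot("wrist"); s=get_state(); T=np.array(s["tool_pos"]); R=np.array(s["tcp_rot"])
h=cv2.cvtColor(p["color"],cv2.COLOR_RGB2HSV); m=((h[...,0]<6)|(h[...,0]>174))&(h[...,1]>200)
m=m.astype(np.uint8); n,l,st,ce=cv2.connectedComponentsWithStats(m)
for i in range(1,n):
    if st[i,4]>60: print(st[i],(R.T@(at(p,*ce[i],.096)-T))[:2].round(4))
print(T.round(4)); q=snapshot("side")
a=cv2.resize(q["color"][180:300,270:430,::-1],(640,480),interpolation=cv2.INTER_CUBIC)
cv2.imwrite("pics/w7.png",cv2.resize(np.hstack([a,p["color"][:,:,::-1]]),(800,300)))
E
```

```text
[347 187  29   4  84] [0.0362 0.0234]
[ 303  215   32   57 1656] [0.0051 0.0009]
[ 0.6023 -0.2112  0.1694]
```

View pics/w7.png

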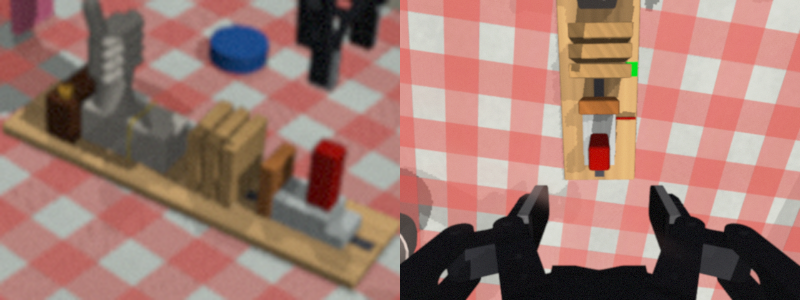

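All three shims stand upright between the plinth and jaw. The post is centred under the gripper (post top at wrist ~(599,158)). I grip the post.

>>> servo_tool --slide '[[0, 0, -1], [0, 0, -2.5], [0, 0, -4], [0, 0, -4.48], [0, 0, -4.48], [0, 0, -4.48], [0, 0, -4.48], [0, 0, -4.48], [0, 0, -4.48], [0, 0, -4.48], [0, 0, -4.48], [0, 0, -4.48], [0, 0, -4.48], [0, 0, -4.48]]' --delta_rot '[[0, 0, 0], [0, 0, 0], [0, 0, 0], [0, 0, 0], [0, 0, 0], [0, 0, 0], [0, 0, 0], [0, 0, 0], [0, 0, 0], [0, 0, 0], [0, 0, 0], [0, 0, 0], [0, 0, 0], [0, 0, 0]]' --hand '[60, 60, 60, 60, 60, 12, 12, 12, 12, 12, 12, 12, 12, 12]'

```text
clock: 19.45
tool_pos: [0.6028, -0.2131, 0.0615]
tcp_rot: [[-0.142, 0.99, 0.002], [0.99, 0.142, -0.002], [-0.002, 0.001, -1.0]]
wrist_force: [-8.2, 0.7, 8.5]
grip_width: 0.0194
grip_force: 59.4
```

>>> servo_tool --slide '[[-0.014, 0.1, 0.03], [-0.029, 0.2, 0.06], [-0.044, 0.3, 0.08], [-0.058, 0.4, 0.08], [-0.072, 0.5, 0.08], [-0.086, 0.59, 0.08], [-0.1, 0.69, 0.08], [-0.115, 0.79, 0.08], [-0.13, 0.89, 0.08], [-0.144, 0.99, 0.08], [-0.158, 1.09, 0.08], [-0.173, 1.19, 0.08], [-0.187, 1.29, 0.08], [-0.2, 1.38, 0.08], [-0.216, 1.48, 0.08], [-0.23, 1.58, 0.08], [-0.245, 1.68, 0.08], [-0.26, 1.78, 0.08], [-0.26, 1.78, 0.08], [-0.26, 1.78, 0.08]]' --delta_rot '[[0, 0, 0], [0, 0, 0], [0, 0, 0], [0, 0, 0], [0, 0, 0], [0, 0, 0], [0, 0, 0], [0, 0, 0], [0, 0, 0], [0, 0, 0], [0, 0, 0], [0, 0, 0], [0, 0, 0], [0, 0, 0], [0, 0, 0], [0, 0, 0], [0, 0, 0], [0, 0, 0], [0, 0, 0], [0, 0, 0]]' --hand '[12, 12, 12, 12, 12, 12, 12, 12, 12, 12, 12, 12, 12, 12, 12, 12, 12, 12, 12, 12]'

```text
clock: 21.12
tool_pos: [0.596, -0.1683, 0.0615]
tcp_rot: [[-0.142, 0.99, 0.001], [0.99, 0.142, -0.001], [-0.001, 0.0, -1.0]]
wrist_force: [-7.1, -3.5, 5.9]
grip_width: 0.0192
grip_force: 59.3
```

```bash
python3 - <<'E'
from h import *
p=snapshot("wrist"); q=snapshot("side")
a=cv2.resize(q["color"][180:300,270:430,::-1],(640,480),interpolation=cv2.INTER_CUBIC)
cv2.imwrite("pics/w8.png",cv2.resize(np.hstack([a,p["color"][:,:,::-1]]),(800,300)))
E
```

```text
(no output)
```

View pics/w8.png

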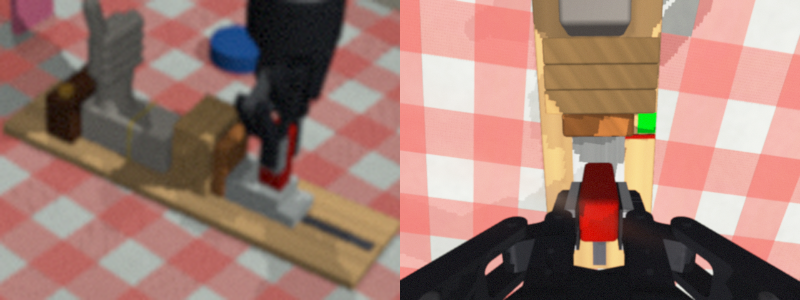

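The three shims are flush against one another and upright, with the pointer just short of the green strip (~(645,135)). I creep on.

>>> servo_tool --slide '[[-0.006, 0.04, 0], [-0.012, 0.08, 0], [-0.017, 0.12, 0], [-0.023, 0.16, 0], [-0.029, 0.2, 0], [-0.035, 0.24, 0], [-0.041, 0.28, 0], [-0.047, 0.32, 0], [-0.052, 0.36, 0], [-0.058, 0.4, 0], [-0.058, 0.4, 0], [-0.058, 0.4, 0]]' --delta_rot '[[0, 0, 0], [0, 0, 0], [0, 0, 0], [0, 0, 0], [0, 0, 0], [0, 0, 0], [0, 0, 0], [0, 0, 0], [0, 0, 0], [0, 0, 0], [0, 0, 0], [0, 0, 0]]' --hand '[12, 12, 12, 12, 12, 12, 12, 12, 12, 12, 12, 12]'

```text
clock: 22.22
tool_pos: [0.5945, -0.1586, 0.0615]
tcp_rot: [[-0.142, 0.99, 0.001], [0.99, 0.142, -0.002], [-0.002, 0.0, -1.0]]
wrist_force: [-7.3, -3.3, 6.3]
grip_width: 0.0193
grip_force: 59.4
```

Slide ≈ 0.055 and the force is still only the spring's, so I creep further.

>>> servo_tool --slide '[[-0.006, 0.03, 0], [-0.009, 0.06, 0], [-0.013, 0.09, 0], [-0.017, 0.12, 0], [-0.017, 0.12, 0], [-0.017, 0.12, 0]]' --delta_rot '[[0, 0, 0], [0, 0, 0], [0, 0, 0], [0, 0, 0], [0, 0, 0], [0, 0, 0]]' --hand '[12, 12, 12, 12, 12, 12]'

```text
clock: 22.72
tool_pos: [0.5945, -0.1584, 0.0616]
tcp_rot: [[-0.14, 0.99, 0.002], [0.99, 0.14, -0.006], [-0.007, 0.002, -1.0]]
wrist_force: [-2.6, -15.2, 2.4]
grip_width: 0.0192
grip_force: 58.9
```

>>> servo_tool --slide '[[-0.003, 0.02, 0], [-0.006, 0.04, 0], [-0.006, 0.04, 0], [-0.006, 0.04, 0], [-0.006, 0.04, 0], [-0.006, 0.04, 0]]' --delta_rot '[[0, 0, 0], [0, 0, 0], [0, 0, 0], [0, 0, 0], [0, 0, 0], [0, 0, 0]]' --hand '[12, 12, 12, 12, 12, 12]'

```text
clock: 23.22
tool_pos: [0.5945, -0.1584, 0.0616]
tcp_rot: [[-0.14, 0.99, 0.003], [0.99, 0.14, -0.008], [-0.008, 0.002, -1.0]]
wrist_force: [-0.4, -20.3, 1.6]
grip_width: 0.0194
grip_force: 58.8
```

```bash
python3 - <<'E'
from h import *
p=snapshot("wrist"); q=snapshot("side"); s=get_state(); print(s["tool_pos"],s["wrist_force"])
a=cv2.resize(q["color"][180:300,270:430,::-1],(640,480),interpolation=cv2.INTER_CUBIC)
cv2.imwrite("pics/w9.png",cv2.resize(np.hstack([a,p["color"][:,:,::-1]]),(800,300)))
E
```

```text
[ 0.59446409 -0.15841097  0.06157813] [  0.23864162 -19.14186872   0.84249536]
```

View pics/w9.png

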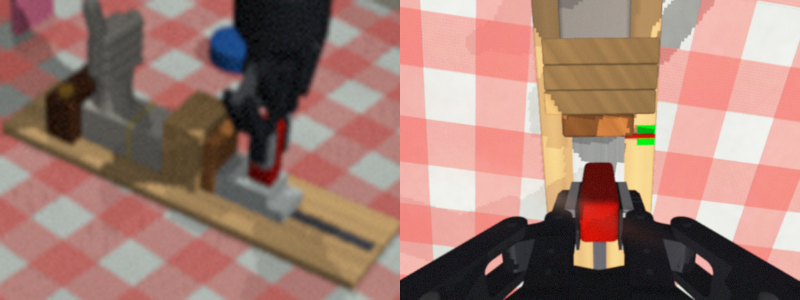

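The pointer is mid-strip (wrist ~(645,135)) and the stack is tight against the plinth, pressed with about 17 N net. I hand in.

```bash
python3 -c "from rig import *; print(hand_in())"
```

```text
the job is handed in; nothing more can be done
None
```

Job handed in at about 23 s: three shims stand upright between plinth and jaw, and the gripper holds the jaw pressed at about 20 N with its pointer mid-strip on the green. I kept clear of the tin, glue bottle and bowl.

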